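Load the vibratory polisher

TASK

Load the polisher: take the two big hollow copper beads, the round one and the olive-shaped one, from the cork rings and lower them into the deep bowl, one on each side of its divider. They are thin-walled and dent easily, so set each down gently on the bowl's floor; do not drop them in or knock them against the bowl. Then slide the lid's collar down over the centre post until the lid lies flat on the rim; leave the small bead and everything else where it is.

Things in the scene. Friction and masses are not known exactly. Their poses are not given: they have to be found in the camera images.
- bowl: fixed polisher: round plate on springs with a deep grey open bowl, outer radius 105 mm, inner 101 mm (96 at the floor). Origin: centre of its underside on the table, z up; inner floor 46 mm, rim 135 mm above. A 5 mm divider wall along the bowl's x axis, top 91 mm above the origin, parts it into a +y and a -y half
- post_top (a point): top of the upright steel post on the bowl's axis, 170 mm above the table; 16 mm diameter, the last 12 mm tapering to 8 mm
- bowl_rim (a point): centre of the bowl's mouth, on the post's axis, at the height of the rim (135 mm above the table)
- half_a (a point): point on the bowl's inner floor in the middle of the +y half, 58 mm from the axis
- half_b (a point): the same in the -y half
- lid: loose grey lid lying on the table: disc of 212 mm diameter, 5 mm thick (three low pads under its edge included), with an upright round collar in its middle, 44 mm outer diameter, rising to 47 mm above the underside; a 20 mm hole runs right through. 250 g. Origin: centre of the underside, z up. Grip it by the collar. Seated, its underside lies on the rim
- nest_board: fixed wooden board 270 x 85 x 12 mm, long along its x axis, with three cork rings (60 mm outer diameter, 12 mm high, top 24 mm above the table) at x = -85, 0, +85 mm; the two big beads and the small bead each lie in one, in any order. Origin: centre of the underside
- sphere_center (a point): centre of the big round copper bead, a hollow ball of 60 mm diameter, about 100 g
- olive: big olive-shaped copper bead lying on its side, 70 mm long along its x axis, 54 mm diameter across the middle, about 85 g. Only the direction of its x axis matters; it may roll about it
- olive_center (a point): centre of the olive-shaped bead
- sphere: the big round bead (origin is a point of its surface that turns with it; use sphere_center)
- small_bead: small copper ball, 44 mm diameter, in the third cork ring of the nest board; origin: its lowest point as built. Not part of the job
There are look-alikes about, which are no part of the job. What is meant by the bowl is not purple, and is the smaller of those in its own colour.

How it is judged (in metres and radians):
On the way:
1. both big beads lie on the bowl's floor, one on each side of the divider (horizontal distance between each of sphere_center, olive_center and bowl_rim below 0.09 m and z of sphere_center in the frame of bowl between 0.06 and 0.084 m and z of olive_center in the frame of bowl between 0.06 and 0.09 m and ((y of sphere_center in the frame of bowl above 0.02 m and y of olive_center in the frame of bowl below -0.02 m) or (y of sphere_center in the frame of bowl below -0.02 m and y of olive_center in the frame of bowl above 0.02 m)) and contact force between the fingers and sphere below 0.2 N and contact force between the fingers and olive below 0.2 N), for 0.2 s.
At the end, for the whole second after the job is handed in: both big beads lie on the bowl's floor, one each side of the divider (centres 20 mm or more off it, within 90 mm of the axis, at most 8 mm (round) or 17 mm (olive) above lying height); the lid is at rest on the rim, collar up over the post (within 5 mm of the axis, 4 mm in height, 0.04 rad of level) (horizontal distance between each of sphere_center, olive_center and bowl_rim below 0.09 m and z of sphere_center in the frame of bowl between 0.06 and 0.084 m and z of olive_center in the frame of bowl between 0.06 and 0.09 m and ((y of sphere_center in the frame of bowl above 0.02 m and y of olive_center in the frame of bowl below -0.02 m) or (y of sphere_center in the frame of bowl below -0.02 m and y of olive_center in the frame of bowl above 0.02 m)) and horizontal distance between lid and bowl_rim below 0.005 m and z of lid in the frame of bowl_rim between -0.004 and 0.004 m and angle between lid's own z axis and vertical below 0.04 rad and linear speed of lid below 0.02 m/s); the robot touches nothing.
It fails at once if a big bead meets the bowl with more than 30 N (pressed or knocked) (contact force between any of sphere, olive and bowl above 30 N).
It fails at once if a big bead falls into the bowl, faster than 0.6 m/s (a drop of about 20 mm) ((horizontal distance between sphere_center and bowl_rim below 0.1 m and z of sphere_center in the frame of bowl below 0.13 m and linear speed of sphere above 0.6 m/s) or (horizontal distance between olive_center and bowl_rim below 0.1 m and z of olive_center in the frame of bowl below 0.13 m and linear speed of olive above 0.6 m/s)).
It fails at once if the big beads knock against each other or the lid hits them (contact force between sphere and olive above 1 N or contact force between any of sphere, olive and lid above 1 N).
It fails at once if the small bead is moved by more than 30 mm (distance of small_bead from where it was at the start of the episode above 0.03 m).
It also fails if it takes over 72 s, if anything falls off the work surface, if the arm or the gripper's body presses on something with over 40 N, if the wrist force passes 120 N, or if a joint passes its speed limit or range.

ROBOT

A 6-joint arm with a two-finger parallel gripper is mounted at the origin on the work surface. World frame = base frame: x ahead of the robot, y to its left, z up, the work surface at z = 0. Lengths are in m, angles in degrees, forces in N, time in s.
With the tool pointing down it reaches from about 0.35 to 0.875 m from the base axis. Payload 4.2 kg.
Tool frame: the origin (TCP) lies on the centre line of the jaws, within the pads' length; the fingertips stand r.tip_extent ahead of it and the grasp point (between the pads) lies 11 mm behind it (r.tip_extent is the distance from the TCP to the fingertips, in m); z points along the fingers, y is the line along which they close (so a half turn about z gives the same grasp; the last joint's range is limited). The gripper opens to 87 mm and grips with 3 to 60 N. Pads are 19 mm wide; open, the fingers measure 117 mm over their backs; the gripper's body (75 mm by 190 mm) begins 51 mm behind the grasp point.
Start: joints at [86.551, 22.042, 0.453, 0, -68.411, -14.817], TCP at [0.196, 0.593, 0.231] pointing down, gripper open.
Joint ranges: [-179.83, 179.83], [-69.29, 118.12], [-61.27, 80.66], [-181.25, 117.63], [-171.15, -9.14], [-177.46, 177.46]. Speed limits (degrees/s): [159.86, 159.86, 180, 180, 180, 180].

INTERFACE

Orientations are given as a 3x3 rotation matrix whose columns are the frame's x, y, z axes.
In Python, from station import r gives the robot as it stands.
- The arm moves only by the shell command python3 -m jog 'ROWS'. ROWS is text: rows parted by semicolons, each of 5 numbers parted by spaces: the opening, from 0 (shut) to 1 (fully open), then the shift along the world's x, y, z in mm, then the turn about the world's z in degrees. In form: hand dx dy dz roll; .... A call has 1 to 5 rows; each row shifts and turns the commanded pose from where the row before left it; what a row does not reach is not made up. A row lasts 1/8 s, in which the tool goes at most 62.5 mm and 10.7 degrees, less where a joint would pass 70% of its speed; a pose out of reach is approached as far as the arm can. A call is refused whole if a number of a shift passes 62.5 or a number of a turn 10.7, either way. A call with a gripper value outside its range is refused whole. The fingers move at their own pace and stop on an object; the grip force is fixed at half the most. Time passes only in rows, so rows that do not move let the fingers close. It gives the time, the measured TCP pose, the force, the opening and the grip force at its end, in the units of the state.
- r.sense(): the state, without advancing time (a new reading comes with each control period).
- r.capture(name): name is "side" or "top"; returns a dict with "pixels" (384x512x3 uint8, red, green, blue), "fovy" (degrees; the focal length in pixels is half the picture's height over the tangent of half this angle, whatever the lens; pixels are square), "cx", "cy" (the principal point, pixels), "k1" (the pictures are not rectified: a ray, as slopes to the right and down, at radius r is drawn at 1 + k1 r^2 times it, then the intrinsics apply), "origin" and "orientation" of the camera in the world. Camera axes: x right, y down, z forward; pixel columns grow to the right and rows downward; lengths in m; the calibration is good to about 2 mm. A picture is of the moment at which its call begins. There is no depth.
- r.finish_job(): hands the job in; it is judged then, once.
The state is a dict: "time_s": time; "joints": joint angles; "joint_velocities": joint speeds; "effort": joint torques, N m; "tcp_pos": TCP position; "ee_rot": TCP orientation; "wrist_force": force on the tool from outside, world axes, zero at the start; "moment": the same for the moment, N m; "gripper_width": opening from 0.0 (shut) to 1.0 (fully open); "gripper_force": force on a finger pad.
Only numpy, scipy, OpenCV 4.12 (cv2) and the standard library are available. Lean on these libraries where they do the work, as an engineer would, in place of code of your own. Each camera call takes 0.05 s, during which the arm holds its last target. There are 200 camera calls.

## Working session

There is one attempt and no reset: what is moved stays moved. The work goes in short steps, Python scripts to look and compute and a shell command to move; the robot and the scene stay as the last step left them, time stands still between calls to the robot, and variables do not carry over. Pictures are saved under pics/ and viewed, at most 10 in all, crops included, and the job is handed in when it is done.

```bash
ls; mkdir -p pics; python3 - <<'E'
from station import r
import cv2
for n in("side","top"):
    c=r.capture(n); cv2.imwrite(f"pics/{n}0.png",c["pixels"][:,:,::-1]); print(n,c["fovy"],c["cx"],c["cy"],c["k1"],c["origin"],c["orientation"])
print(r.tip_extent,r.sense())
E
```

```text
pics
side 53.25265871638628 253.25709863794665 192.40526859535186 -0.08494528629883975 [ 0.25827716 -0.62474207  0.80753734] [[ 0.97414463 -0.16351575  0.15590009]
 [-0.22590266 -0.71474294  0.66189918]
 [ 0.00319755 -0.68000378 -0.73320164]]
top 53.56646522490339 257.1863023726633 189.44859500193033 0.02698903023156425 [ 0.29301811 -0.01474228  1.05147645] [[-0.01263579 -0.99454033  0.10358512]
 [-0.99979291  0.01421889  0.01455892]
 [-0.0159523  -0.1033797  -0.99451403]]
0.008 {'time_s': 0.1, 'joints': array([ 8.65490521e+01,  2.20888931e+01,  3.87152992e-01, -2.57729369e-02,
       -6.84101327e+01, -1.48175695e+01]), 'joint_velocities': array([ 0.04054985, -0.07219571,  0.26084892,  0.09698709, -0.02658706,
       -0.07810705]), 'effort': array([ 4.30005991e-05, -3.91690171e+01,  1.87935483e+01,  4.23187450e+00,
        1.34849691e-02, -7.53375184e-05]), 'tcp_pos': array([0.19572603, 0.59301546, 0.22953794]), 'ee_rot': array([[ 9.49545865e-01, -3.13627748e-01, -5.35034845e-04],
       [-3.13628190e-01, -9.49543921e-01, -1.92379524e-03],
       [ 9.53164850e-05,  1.99453383e-03, -9.99998006e-01]]), 'wrist_force': array([-0.06838694,  0.313441  , -0.01195816]), 'moment': array([0.00016852, 0.03808749, 0.0066558 ]), 'gripper_force': 0.0, 'gripper_width': 1.004786035526625}
```

View pics/side0.png

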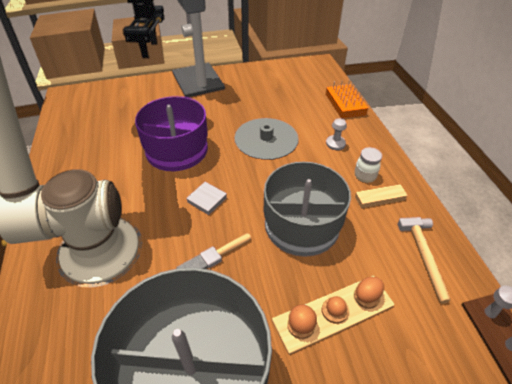

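View pics/top0.png

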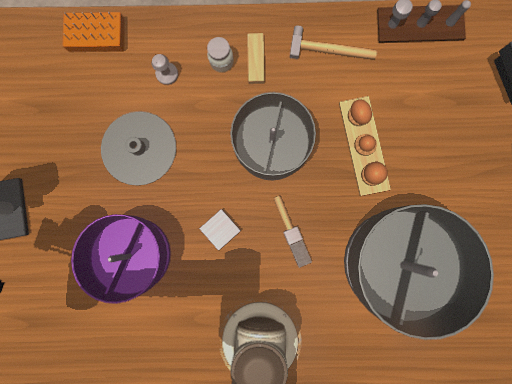

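Candidates for the bowl are purple (top 120,258; side 172,130), large grey (top 418,270; side 185,330) and small grey (top 273,135; side 306,205). I choose the small grey one. There is one lid, with its collar at top (135,146) and side (266,130). The board's copper beads are at top (360,112), (367,144) and (375,173). The middle one is the small bead, so the outer two are the targets.

```bash
cat > h.py <<'E'
from station import r
import numpy as np, cv2
def K(c):
    f=192/np.tan(np.radians(c["fovy"]/2)); return f
def ray(c,p):
    f=K(c); d=np.array([(p[0]-c["cx"])/f,(p[1]-c["cy"])/f]); u=d.copy()
    for _ in range(20): u=d/(1+c["k1"]*(u@u))
    v=np.array(c["orientation"])@np.r_[u,1]; return np.array(c["origin"]),v/np.linalg.norm(v)
def plane(c,p,z):
    o,v=ray(c,p); return o+v*(z-o[2])/v[2]
def tri(c1,p1,c2,p2):
    a,u=ray(c1,p1); b,v=ray(c2,p2)
    s=np.linalg.lstsq(np.c_[u,-v],b-a,rcond=None)[0]
    A=a+u*s[0];B=b+v*s[1]; return (A+B)/2,np.linalg.norm(A-B)
def blobs(c,box=None,amin=60):
    h=cv2.cvtColor(c["pixels"],cv2.COLOR_RGB2HSV)
    m=((h[...,0]<=11)&(h[...,1]>135)&(h[...,2]>70)).astype(np.uint8)*255
    if box: z=np.zeros_like(m);z[box[1]:box[3],box[0]:box[2]]=m[box[1]:box[3],box[0]:box[2]];m=z
    m=cv2.morphologyEx(m,cv2.MORPH_OPEN,np.ones((3,3)))
    out=[]
    for k in cv2.findContours(m,cv2.RETR_EXTERNAL,cv2.CHAIN_APPROX_NONE)[0]:
        if cv2.contourArea(k)>amin: out.append((cv2.contourArea(k),cv2.fitEllipse(cv2.convexHull(k))))
    return out,m
E
python3 - <<'E'
from h import *
S=r.capture("side");T=r.capture("top")
for n,c,b in(("s",S,(270,265,395,345)),("t",T,(335,95,395,195))):
    o,m=blobs(c,b); print(n,*[(a,np.round(e[0],1),np.round(e[1],1),round(e[2])) for a,e in o],sep="\n")
def crop(c,x,y,w,h): return cv2.resize(c["pixels"][y:y+h,x:x+w,::-1],(400,300),interpolation=cv2.INTER_CUBIC)
a=np.hstack([crop(S,266,262,132,99),crop(T,298,95,132,99)])
b=np.hstack([crop(S,232,100,80,60),crop(T,220,85,108,81)])
cv2.imwrite("pics/c1.png",np.vstack([a,b]))
E
```

```text
s
(272.0, array([302.3, 319.3]), array([26.3, 26.6]), 88)
(127.5, array([336. , 306.5]), array([17.3, 19.4]), 125)
(219.5, array([369.3, 290.5]), array([22.3, 26.1]), 71)
t
(153.5, array([378. , 172.7]), array([16.1, 22.2]), 12)
(118.5, array([367.4, 142.2]), array([13.9, 14.8]), 3)
(274.0, array([361.2, 111.1]), array([18.5, 23.6]), 150)
```

View pics/c1.png

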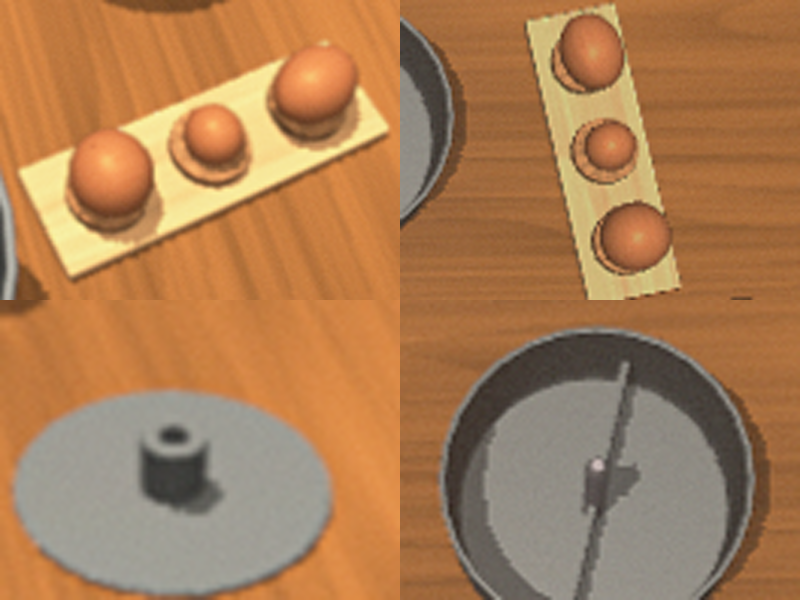

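The crop shows the round bead is the lower one in the top view (376,173; side 302.5,318.5). The olive is the upper one (top 361.5,112; side 370,290.5), with the small bead between them. The lid has its collar up, and the bowl is the small grey one with a thin divider and post.

```bash
cat >> h.py <<'E'
def gc(c,p,rad):
    k=4; x0,y0=int(p[0])-22,int(p[1])-22
    im=cv2.resize(c["pixels"][y0:y0+44,x0:x0+44,::-1],None,fx=k,fy=k,interpolation=cv2.INTER_CUBIC)
    m=np.full(im.shape[:2],cv2.GC_BGD,np.uint8); q=(int((p[0]-x0+.5)*k),int((p[1]-y0+.5)*k))
    cv2.circle(m,q,int(rad*1.45*k),cv2.GC_PR_BGD,-1);cv2.circle(m,q,int(rad*1.1*k),cv2.GC_PR_FGD,-1);cv2.circle(m,q,int(rad*.6*k),cv2.GC_FGD,-1)
    cv2.grabCut(im,m,None,np.zeros((1,65)),np.zeros((1,65)),6,cv2.GC_INIT_WITH_MASK)
    f=((m==1)|(m==3)).astype(np.uint8); f=cv2.morphologyEx(f,cv2.MORPH_OPEN,np.ones((9,9)))
    K_=max(cv2.findContours(f,0,1)[0],key=cv2.contourArea); e=cv2.fitEllipse(cv2.convexHull(K_))
    cv2.drawContours(im,[K_],-1,(255,0,0),1)
    return (e[0][0]/k+x0-.5,e[0][1]/k+y0-.5),(e[1][0]/k,e[1][1]/k),(e[2]+90)%180,im
def fit(pts): return cv2.fitEllipse(np.array(pts,np.float32))
E
cat > m1.py <<'E'
from h import *
S=r.capture("side");T=r.capture("top")
row=[]
for n,ps,pt in(("sph",(302.5,318.5),(375.7,172.7)),("oli",(370,290.2),(361.2,112)),("small",(336.5,306.5),(367.5,143.5))):
    rad=8 if n=="small" else 11
    a=gc(S,ps,rad);b=gc(T,pt,rad)
    print(n,np.round(a[0],1),np.round(a[1],1),round(a[2]),"|",np.round(b[0],1),np.round(b[1],1),round(b[2]),tri(S,a[0],T,b[0]))
    row.append(np.vstack([a[3],b[3]]))
# grey things
def grey(c,box):
    h=cv2.cvtColor(c["pixels"],cv2.COLOR_RGB2HSV); m=((h[...,1]<75)).astype(np.uint8)*255
    z=np.zeros_like(m);x0,y0,x1,y1=box;z[y0:y1,x0:x1]=m[y0:y1,x0:x1]
    return z
for n,c,b in(("S",S,(225,110,305,165)),("T",T,(95,105,182,190))):
    m=grey(c,b);k=max(cv2.findContours(m,0,1)[0],key=cv2.contourArea);e=cv2.fitEllipse(cv2.convexHull(k));print("lid",n,e,plane(c,e[0],.005))
m=grey(T,(222,85,328,182));k=max(cv2.findContours(m,0,1)[0],key=cv2.contourArea);e=cv2.fitEllipse(cv2.convexHull(k));print("bowl T",e,plane(T,e[0],.135))
def crop(c,x,y,w,h): return cv2.resize(c["pixels"][y:y+h,x:x+w,::-1],(w*6,h*6),interpolation=cv2.INTER_CUBIC)
g=np.hstack(row)[:, :528]
pad=lambda i,h,w:cv2.copyMakeBorder(i,0,h-i.shape[0],0,w-i.shape[1],0)
q=[pad(crop(S,285,165,44,40),240,264),pad(crop(T,252,115,44,40),240,264),pad(crop(S,245,112,40,40),240,264)]
t=[pad(crop(T,115,128,44,36),240,264)]
im=np.hstack([g,pad(np.vstack(q[:1]+t[:1]),352*2,264)[:352*2][:480] if 0 else np.zeros((352,1,3),np.uint8)])
cv2.imwrite("pics/c2.png",np.vstack([pad(im,352,792),np.hstack(q)]))
cv2.imwrite("pics/c3.png",t[0])
E
python3 m1.py
```

```text
sph [302.1 319. ] [28.2 29.1] 72 | [373.9 173.1] [23.7 27.9] 156 (array([ 0.43813521, -0.3109008 ,  0.04263046]), np.float64(0.001560537429556787))
oli [369.5 289.6] [24.5 30.3] 149 | [359.2 112.6] [24.7 27. ] 103 (array([ 0.60576661, -0.279397  ,  0.04083727]), np.float64(0.004062914839817996))
small [336.3 306.7] [20.4 22.9] 55 | [366.7 142.6] [17.2 17.8] 178 (array([ 0.52233734, -0.29769878,  0.03378761]), np.float64(0.00028810894497274586))
lid S ((266.0525207519531, 138.2859344482422), (40.56486892700195, 63.07222366333008), 91.89382934570312) [0.52500548 0.32737454 0.005     ]
lid T ((138.0482635498047, 147.93955993652344), (72.96305084228516, 75.70121002197266), 57.59883117675781) [0.52380026 0.33316893 0.005     ]
bowl T ((272.5147705078125, 135.05685424804688), (84.02997589111328, 87.35985565185547), 10.666714668273926) [ 0.52224149 -0.04067354  0.135     ]
```

View pics/c2.png

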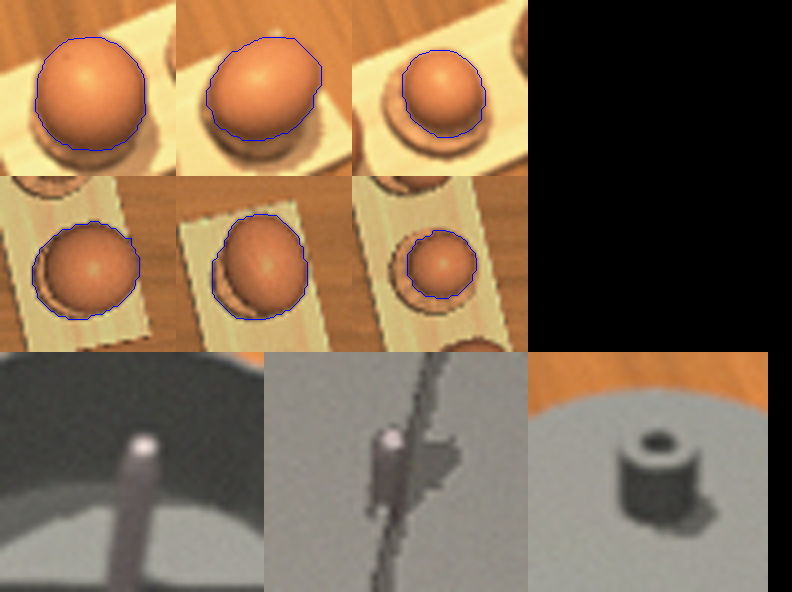

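The side outlines of the beads are clean; the top ones include parts of the rings, so I read the top centres directly as sphere (375.7,172.3) and olive (360.8,111.8). The post tip is at side (308.5,179.8) and top (272.7,128.8). The collar top is at side (266,127.3).

```bash
python3 - <<'E'
from h import *
S=r.capture("side");T=r.capture("top")
print("sph",tri(S,(302.1,319),T,(375.7,172.3)))
print("oli",tri(S,(369.5,289.6),T,(360.8,111.8)))
print("post",tri(S,(308.5,179.8),T,(272.7,128.8)))
# collar hole, top view: darkest blob
def dark(c,x0,y0,x1,y1,th):
    g=cv2.GaussianBlur(cv2.cvtColor(c["pixels"],cv2.COLOR_RGB2GRAY),(3,3),0)[y0:y1,x0:x1]
    m=(g<th).astype(np.uint8); n,l,s,ce=cv2.connectedComponentsWithStats(m)
    print(g.min(),[(s[i,4],np.round(ce[i]+[x0,y0],1)) for i in range(1,n)])
dark(T,125,135,155,160,75); dark(S,255,120,278,135,75)
g=cv2.cvtColor(T["pixels"],cv2.COLOR_RGB2GRAY); print(g[140:154,126:148])
a=plane(T,(280.8,102.6),.091);b=plane(T,(267.3,166.1),.091);d=a-b;print("div",a,b,np.degrees(np.arctan2(d[1],d[0])))
print("side div",)
for k,p in(("tip side",(355,0)),):pass
# olive axis from side ellipse: endpoints
ang=np.radians(149);e=np.array([np.cos(ang),np.sin(ang)])*12
p=plane(S,np.array([369.5,289.6])+e,.045)-plane(S,np.array([369.5,289.6])-e,.045);print("olive ax",np.degrees(np.arctan2(p[1],p[0])))
E
```

```text
sph (array([ 0.43797512, -0.31363247,  0.04922223]), np.float64(0.0009956808090353494))
oli (array([ 0.60463909, -0.28199853,  0.04638541]), np.float64(0.0012277045189164526))
post (array([ 0.52839957, -0.04036636,  0.17167187]), np.float64(0.0005425755192100056))
57 [(np.int32(26), array([132.7, 144.3])), (np.int32(53), array([141.5, 148.7]))]
57 [(np.int32(4), array([266. , 126.8])), (np.int32(36), array([265.9, 132.8]))]
[[132 133 135 141 146 144 142 140 139 146 146 140 144 118  77  84  91  97
   93  95  94  93]
 [134 136 140 146 143 117  80  75  76 123 142 143 145 145 104  59  75  90
   93  96  95  95]
 [138 138 141 144  98  57  54  61  62  54 121 143 141 144 112  67  56  61
   87  94  96  92]
 [135 141 146 109  64  57  59  58  61  57  81 131 145 144 124  81  52  58
   86  97  95  96]
 [134 140 145  97  62  57  59  56  58  58  71 129 146 146 145  97  53  56
   60  88  98  94]
 [138 139 148  97  61  61  56  57  58  63  76 127 149 145 129  85  58  57
   53  80  96  97]
 [137 140 142 114  69  55  56  61  59  76 111 138 146 152 118  71  62  56
   60  72  88  92]
 [139 141 141 141 104  70  62  60  73  97 133 148 147 150 112  60  61  62
   59  67  87  94]
 [140 141 139 142 143 120  93  93 100 135 146 147 150 135  88  53  62  62
   59  75  93  94]
 [136 140 144 142 141 142 143 144 145 141 149 150 151 108  59  56  63  57
   55  76  91  97]
 [142 139 142 142 147 145 145 144 146 152 153 151 118  73  58  60  63  57
   60  92 102 131]
 [141 147 128 135 144 141 146 147 145 151 125  78  54  58  65  59  57  56
   77 128 150 148]
 [143 138 146 122 107 112 118 119 104  71  59  61  63  62  60  58  55  64
  128 149 146 144]
 [139 147 141 141 148 133 103  76  61  60  65  63  62  59  57  59  73 110
  137 145 144 144]]
div [ 0.61867247 -0.06480216  0.091     ] [ 0.45263579 -0.02726959  0.091     ] -12.737624814199933
side div
olive ax -163.28170896408486
```

```bash
python3 -c "
from h import *
S=r.capture('side');T=r.capture('top');print('collar top',tri(S,(266,126.9),T,(132.7,144.3)))"
python3 -m jog '0.9 20 -30 30 -10.5;0.9 30 -45 0 -10.5;0.9 32 -50 0 -10.5;0.9 32 -50 0 -10.5;0.9 32 -50 0 -10.5'
python3 -m jog '0.9 32 -50 0 -10.5;0.9 32 -50 0 -10.5;0.9 32 -50 0 -10.9'
python3 -m jog '0.9 32 -50 0 -10.5;0.9 32 -50 0 -10.4;0.9 12 -20 0 0;0.9 0 -55 0 0;0.9 0 -55 0 0'
python3 -m jog '0.9 0 -55 0 0;0.9 0 -55 0 0;0.9 0 -55 0 0;0.9 0 -55 0 0;0.9 0 -55 0 0'
```

```text
collar top (array([0.52501651, 0.33379188, 0.04693462]), np.float64(0.0005729890062189459))
time_s: 1.12
tcp_pos: [0.3426, 0.3668, 0.2609]
ee_rot: [[0.324, -0.946, 0.001], [-0.946, -0.324, 0.001], [-0.0, -0.001, -1.0]]
wrist_force: [0.8, 1.5, -0.7]
gripper_width: 0.902
gripper_force: 0.0
time_s: 1.75
tcp_pos: [0.4178, 0.137, 0.2606]
ee_rot: [[-0.029, -1.0, 0.0], [-1.0, 0.029, 0.0], [-0.0, -0.0, -1.0]]
wrist_force: [0.3, 0.0, -0.2]
gripper_width: 0.901
gripper_force: 0.0
time_s: 2.38
tcp_pos: [0.4176, -0.1382, 0.261]
ee_rot: [[-0.029, -1.0, 0.001], [-1.0, 0.029, -0.0], [-0.0, -0.001, -1.0]]
wrist_force: [0.7, 0.7, -0.3]
gripper_width: 0.895
gripper_force: 0.0out of range; nothing moved
```

```bash

python3 -m jog '0.9 5 -44 0 -5.5;0.9 5 -44 0 -5.5;0.9 5 -44 0 0;0.9 5 -43 0 0;0.9 0 0 -40 0'
python3 -m jog '0.9 0 0 -40 0;0.9 0 0 -30 0;0.9 0 0 0 0'
python3 - <<'E'
from h import *
S=r.capture("side");T=r.capture("top")
f=lambda c,x,y:cv2.resize(c["pixels"][y:y+100,x:x+100,::-1],(400,400),interpolation=cv2.INTER_CUBIC)
cv2.imwrite("pics/d1.png",np.hstack([f(S,255,245),f(T,320,120)]))
E
```

```text
time_s: 3.0
tcp_pos: [0.44, -0.315, 0.2225]
ee_rot: [[-0.222, -0.975, 0.007], [-0.975, 0.222, -0.004], [0.002, -0.008, -1.0]]
wrist_force: [0.1, 0.4, -1.6]
gripper_width: 0.9
gripper_force: 0.0
time_s: 3.38
tcp_pos: [0.4363, -0.311, 0.1485]
ee_rot: [[-0.22, -0.976, -0.005], [-0.976, 0.22, 0.002], [-0.001, 0.006, -1.0]]
wrist_force: [-0.8, -0.1, 0.4]
gripper_width: 0.899
gripper_force: 0.0
```

View pics/d1.png

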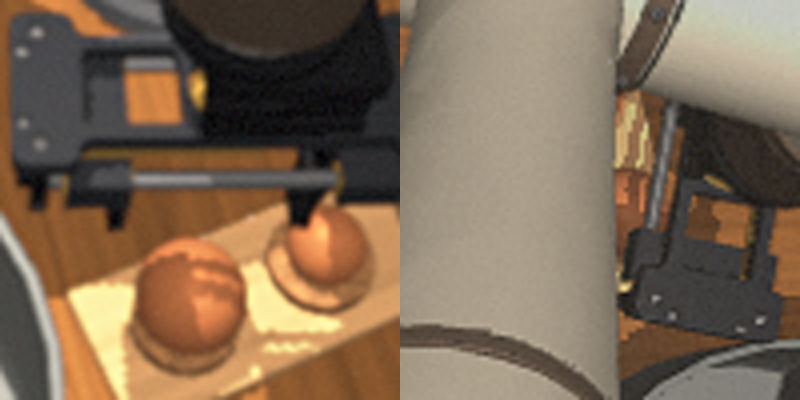

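The fingers straddle the round bead (side crop, fingers at 118 and 303 with the bead at 190); the arm hides the top view. I'll descend now.

```bash

python3 -m jog '0.9 1 -2 -25 0;0.9 0 0 -25 0;0.9 0 0 -25 0;0.9 0 0 -20 0;0.9 0 0 0 0'
python3 -m jog '0.9 0 0 0 0;0.9 0 0 0 0'; python3 -c "
from station import r
s=r.sense();print(s['tcp_pos'],s['joints'])"
```

```text
time_s: 4.1
tcp_pos: [0.4392, -0.3136, 0.056]
ee_rot: [[-0.219, -0.976, -0.0], [-0.976, 0.219, -0.0], [0.0, -0.0, -1.0]]
wrist_force: [-0.4, 0.0, 0.8]
gripper_width: 0.902
gripper_force: 0.0
time_s: 4.35
tcp_pos: [0.4399, -0.3139, 0.0571]
ee_rot: [[-0.219, -0.976, 0.003], [-0.976, 0.219, -0.001], [0.001, -0.003, -1.0]]
wrist_force: [0.5, -0.1, -0.4]
gripper_width: 0.904
gripper_force: 0.0
[ 0.43989846 -0.3139006   0.05708545] [-1.83044087e+01  2.48781922e+01 -2.39625903e+01  1.77726161e-02
 -4.09805176e+01  5.64022104e+00]
```

```bash

python3 -m jog '0.9 -1 0 -5 0;0.7 0 0 0 0;0 0 0 0 0;0 0 0 0 0;0 0 0 0 0'
python3 -m jog '0 0 0 0 0;0 0 0 0 0;0 0 0 15 0;0 0 0 15 0;0 0 0 0 0'; python3 -c "
from h import *
S=r.capture('side')
cv2.imwrite('pics/d2.png',cv2.resize(S['pixels'][240:350,250:400,::-1],(600,440),interpolation=cv2.INTER_CUBIC))"
```

```text
time_s: 4.97
tcp_pos: [0.4379, -0.3135, 0.0506]
ee_rot: [[-0.219, -0.976, 0.0], [-0.976, 0.219, -0.0], [0.0, -0.0, -1.0]]
wrist_force: [-0.8, 0.4, 0.4]
gripper_width: 0.677
gripper_force: 30.0
time_s: 5.6
tcp_pos: [0.4391, -0.314, 0.0826]
ee_rot: [[-0.219, -0.976, 0.004], [-0.976, 0.219, -0.002], [0.001, -0.004, -1.0]]
wrist_force: [0.3, -0.2, -1.5]
gripper_width: 0.672
gripper_force: 30.0
```

View pics/d2.png

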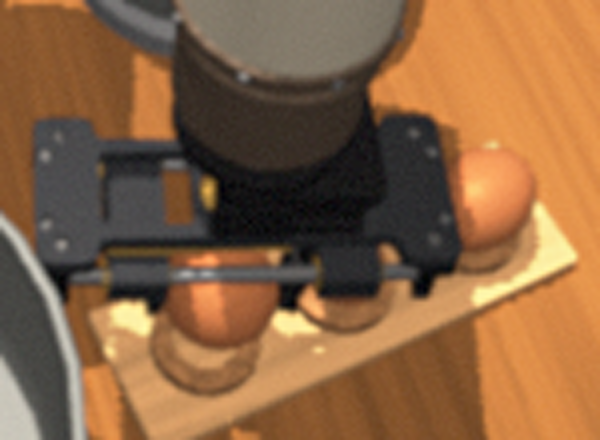

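The round bead is lifted clear of its ring, held between the pads, and the other two lie undisturbed.

```bash

python3 -m jog '0 0 0 40 0;0 0 0 50 0;0 0 0 50 0;0 10 25 35 0;0 15 40 0 0'
python3 -m jog '0 15 45 0 0;0 15 45 0 0;0 12 40 0 0;0 10 22 0 0;0 0 0 0 0'
python3 -m jog '0 0 0 0 0;0 0 0 -20 0;0 0 0 0 0'; python3 -c "
from h import *
S=r.capture('side');print(r.sense()['tcp_pos'])
cv2.imwrite('pics/d3.png',cv2.resize(S['pixels'][90:260,220:400,::-1],(720,600),interpolation=cv2.INTER_CUBIC))"
```

```text
time_s: 6.28
tcp_pos: [0.4642, -0.2489, 0.2587]
ee_rot: [[-0.221, -0.975, 0.007], [-0.975, 0.221, -0.002], [0.0, -0.007, -1.0]]
wrist_force: [0.8, 0.5, -1.4]
gripper_width: 0.676
gripper_force: 30.0
time_s: 6.9
tcp_pos: [0.5149, -0.0951, 0.2549]
ee_rot: [[-0.217, -0.976, -0.001], [-0.976, 0.217, 0.0], [0.0, 0.001, -1.0]]
wrist_force: [0.4, 0.2, -0.6]
gripper_width: 0.674
gripper_force: 30.0
time_s: 7.28
tcp_pos: [0.5133, -0.0974, 0.2341]
ee_rot: [[-0.221, -0.975, -0.004], [-0.975, 0.221, 0.0], [0.001, 0.004, -1.0]]
wrist_force: [-0.6, -0.6, -1.2]
gripper_width: 0.677
gripper_force: 30.0
[ 0.51415608 -0.09742374  0.23520805]
```

View pics/d3.png

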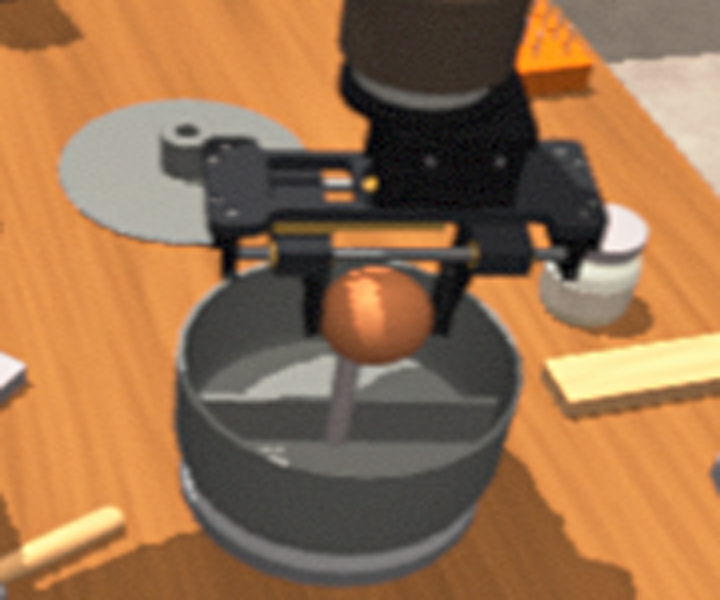

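The bead hangs over the near half of the bowl (crop 378,314), with the post behind it and the rim centred at about (349,369). I'll check the bead's height below the TCP.

```bash
python3 -c "
from h import *
S=r.capture('side');t=r.sense()['tcp_pos']
a=gc(S,(314,178.5),14);o,v=ray(S,a[0]);print(a[:3])
k=(t[1]-o[1])/v[1];print(t,o+v*k)
print(plane(S,(307,194),.135))"
python3 -m jog '0 1 0 -40 0;0 0 0 -40 0;0 0 0 -30 0;0 0 0 -20 0;0 0 0 0 0'
```

```text
((313.8803825378418, 178.4306526184082), (28.320938110351562, 28.665420532226562), 166.32443237304688)
[ 0.51478812 -0.09732627  0.23593674] [ 0.51416645 -0.09732627  0.23513775]
[ 0.52538516 -0.05133587  0.135     ]
time_s: 8.0
tcp_pos: [0.5154, -0.0969, 0.1049]
ee_rot: [[-0.22, -0.976, -0.002], [-0.976, 0.22, -0.0], [0.001, 0.002, -1.0]]
wrist_force: [-0.5, 0.1, -1.3]
gripper_width: 0.679
gripper_force: 30.0
```

```bash

python3 -m jog '0 0 0 -10 0;0 0 0 -6 0;0 0 0 -3 0;0 0 0 -2 0;0 0 0 0 0'
python3 -m jog '0 0 0 -1 0;0 0 0 -1 0;0 0 0 -1 0'
python3 -m jog '0 0 0 -1 0;0 0 0 0 0'
```

```text
time_s: 8.62
tcp_pos: [0.5159, -0.0965, 0.0846]
ee_rot: [[-0.219, -0.976, 0.0], [-0.976, 0.219, 0.0], [-0.0, -0.0, -1.0]]
wrist_force: [0.3, 0.3, -2.1]
gripper_width: 0.678
gripper_force: 30.0
time_s: 9.0
tcp_pos: [0.5159, -0.0965, 0.0815]
ee_rot: [[-0.219, -0.976, 0.0], [-0.976, 0.219, -0.0], [-0.0, -0.0, -1.0]]
wrist_force: [0.4, -0.5, -1.7]
gripper_width: 0.673
gripper_force: 30.0
time_s: 9.25
tcp_pos: [0.5158, -0.0965, 0.0804]
ee_rot: [[-0.219, -0.976, -0.0], [-0.976, 0.219, -0.0], [0.0, 0.0, -1.0]]
wrist_force: [0.1, 0.5, -1.0]
gripper_width: 0.676
gripper_force: 30.0
```

```bash

python3 -m jog '0 0 0 -1 0;0 0 0 -1 0'
python3 -m jog '0 0 0 -0.7 0;0 0 0 0 0'
python3 -m jog '0 0 0 -0.7 0;0 0 0 0 0'
```

```text
time_s: 9.5
tcp_pos: [0.5159, -0.0965, 0.0786]
ee_rot: [[-0.219, -0.976, 0.0], [-0.976, 0.219, -0.0], [0.0, -0.0, -1.0]]
wrist_force: [-0.5, 1.1, 4.0]
gripper_width: 0.677
gripper_force: 30.0
time_s: 9.75
tcp_pos: [0.5159, -0.0965, 0.0786]
ee_rot: [[-0.219, -0.976, 0.0], [-0.976, 0.219, -0.0], [0.0, -0.0, -1.0]]
wrist_force: [-2.5, 0.6, 5.3]
gripper_width: 0.676
gripper_force: 30.0
time_s: 10.0
tcp_pos: [0.5159, -0.0966, 0.0785]
ee_rot: [[-0.219, -0.976, 0.0], [-0.976, 0.219, -0.0], [0.0, -0.0, -1.0]]
wrist_force: [-3.5, 1.1, 8.2]
gripper_width: 0.674
gripper_force: 30.0
```

Floor contact (8 N). I'll relax, open gently and rise.

```bash

python3 -m jog '0 0 0 1 0;0.7 0 0 0 0;0.75 0 0 0 0;0.82 0 0 0 0;0.82 0 0 0 0'
python3 -m jog '0.82 0 0 10 0;0.82 0 0 20 0;0.82 0 0 30 0;0.82 0 0 40 0;0.82 0 0 50 0'
python3 -m jog '0.82 0 0 40 0;0.82 0 0 0 0'
python3 - <<'E'
from h import *
S=r.capture("side");T=r.capture("top")
f=lambda c,x,y:cv2.resize(c["pixels"][y:y+120,x:x+120,::-1],(400,400),interpolation=cv2.INTER_CUBIC)
cv2.imwrite("pics/d4.png",np.hstack([f(S,250,150),f(T,215,75)]))
E
```

```text
time_s: 10.62
tcp_pos: [0.5159, -0.0965, 0.078]
ee_rot: [[-0.219, -0.976, -0.0], [-0.976, 0.219, -0.0], [0.0, 0.0, -1.0]]
wrist_force: [0.4, -0.3, -0.1]
gripper_width: 0.813
gripper_force: 0.0
time_s: 11.25
tcp_pos: [0.5152, -0.0965, 0.2295]
ee_rot: [[-0.219, -0.976, -0.001], [-0.976, 0.219, -0.0], [0.0, 0.001, -1.0]]
wrist_force: [0.9, 0.0, 0.4]
gripper_width: 0.82
gripper_force: 0.0
time_s: 11.5
tcp_pos: [0.5177, -0.0966, 0.2728]
ee_rot: [[-0.219, -0.976, 0.009], [-0.976, 0.219, 0.0], [-0.002, -0.009, -1.0]]
wrist_force: [0.8, -0.4, 0.4]
gripper_width: 0.817
gripper_force: 0.0
```

View pics/d4.png

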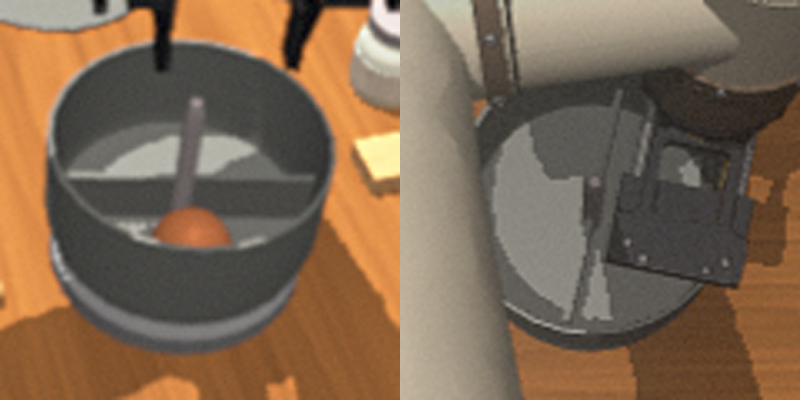

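The sphere rests in the near half, beside the post and clear of the divider. Next is the olive.

```bash

python3 -m jog '0.85 18 -37 0 -9.2;0.85 18 -37 0 -9.2;0.85 18 -37 0 -9.2;0.85 17 -37 0 -9.2;0.85 17 -37 0 -9.2'
python3 -m jog '0.85 0 0 -40 -9.2;0.85 0 0 -50 0;0.85 0 0 -40 0;0.85 0 0 0 0;0.85 0 0 0 0'
python3 -c "
from station import r
import numpy as np
print(np.mean([r.sense()['tcp_pos']],0))"
```

```text
time_s: 12.22
tcp_pos: [0.6036, -0.2825, 0.2659]
ee_rot: [[-0.857, -0.515, -0.004], [-0.515, 0.857, 0.001], [0.003, 0.003, -1.0]]
wrist_force: [1.1, 0.4, 0.4]
gripper_width: 0.849
gripper_force: 0.0
time_s: 12.85
tcp_pos: [0.6046, -0.2819, 0.1392]
ee_rot: [[-0.926, -0.377, 0.001], [-0.377, 0.926, -0.001], [-0.001, -0.001, -1.0]]
wrist_force: [-0.0, -0.2, 1.2]
gripper_width: 0.846
gripper_force: 0.0
[ 0.60459498 -0.28189321  0.13920675]
```

```bash

python3 -m jog '0.85 0 0 -30 0;0.85 0 0 -30 0;0.85 0 0 -20 0;0.85 0 0 -9 0;0.85 0 0 0 0'
python3 -m jog '0.7 0 0 0 0;0 0 0 0 0;0 0 0 0 0;0 0 0 0 0;0 0 0 0 0'
```

```text
time_s: 13.48
tcp_pos: [0.6046, -0.2817, 0.0503]
ee_rot: [[-0.926, -0.377, 0.002], [-0.377, 0.926, -0.001], [-0.001, -0.001, -1.0]]
wrist_force: [-0.2, -0.1, 0.4]
gripper_width: 0.846
gripper_force: 0.0
time_s: 14.1
tcp_pos: [0.6044, -0.2817, 0.0499]
ee_rot: [[-0.926, -0.377, 0.001], [-0.377, 0.926, -0.001], [-0.001, -0.001, -1.0]]
wrist_force: [0.2, 0.1, 3.8]
gripper_width: 0.608
gripper_force: 30.0
```

```bash

python3 -m jog '0 0 0 15 0;0 0 0 25 0;0 0 0 40 0;0 0 0 50 0;0 0 0 50 0'
python3 -m jog '0 0 0 30 0;0 -10 45 0 9.2;0 -10 45 0 9.2;0 -10 45 0 9.2;0 -10 45 0 9.2'
python3 -m jog '0 -10 45 0 9.2;0 -8 40 0 9.2;0 -5.5 32.5 0 0;0 0 0 0 0;0 0 0 0 0'
python3 - <<'E'
from h import *
S=r.capture("side");T=r.capture("top");print(r.sense()['tcp_pos'])
f=lambda c,x,y:cv2.resize(c["pixels"][y:y+120,x:x+120,::-1],(400,400),interpolation=cv2.INTER_CUBIC)
cv2.imwrite("pics/d5.png",np.hstack([f(S,250,90),f(S,250,180)]))
E
```

```text
time_s: 14.72
tcp_pos: [0.6032, -0.2813, 0.2308]
ee_rot: [[-0.926, -0.377, -0.001], [-0.377, 0.926, 0.0], [0.001, 0.001, -1.0]]
wrist_force: [0.5, -0.7, -1.1]
gripper_width: 0.605
gripper_force: 30.0
time_s: 15.35
tcp_pos: [0.5629, -0.1002, 0.2595]
ee_rot: [[-0.512, -0.859, -0.0], [-0.859, 0.512, 0.0], [-0.0, 0.0, -1.0]]
wrist_force: [1.6, 0.6, -0.5]
gripper_width: 0.605
gripper_force: 30.0
time_s: 15.98
tcp_pos: [0.5401, 0.0158, 0.2594]
ee_rot: [[-0.219, -0.976, -0.0], [-0.976, 0.219, -0.0], [0.0, 0.0, -1.0]]
wrist_force: [0.0, 0.0, -0.8]
gripper_width: 0.605
gripper_force: 30.0
[0.54027491 0.01520433 0.25915574]
```

View pics/d5.png

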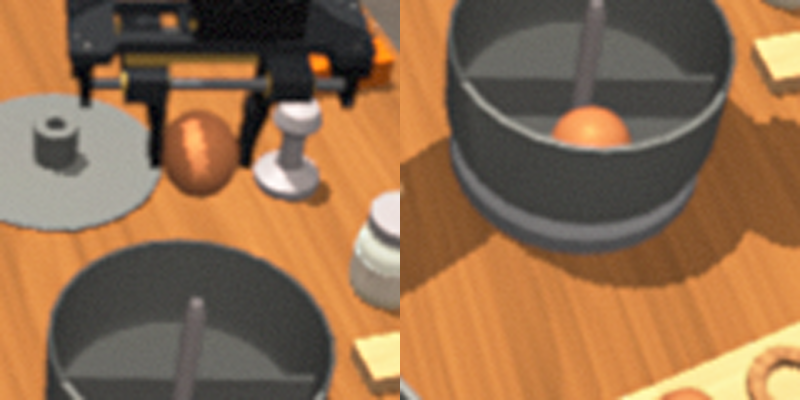

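The olive is held level with its axis across the divider, and the sphere sits still in the near half. I'll lower the olive into the far half.

```bash

python3 -m jog '0 0.8 0.7 -40 0;0 0 0 -40 0;0 0 0 -40 0;0 0 0 -30 0;0 0 0 -15 0'
python3 -m jog '0 0 0 -6 0;0 0 0 -3 0;0 0 0 -2 0;0 0 0 -1 0;0 0 0 0 0'
python3 -m jog '0 0 0 -1 0;0 0 0 -0.7 0'
```

```text
time_s: 16.7
tcp_pos: [0.5405, 0.0155, 0.0924]
ee_rot: [[-0.221, -0.975, -0.003], [-0.975, 0.221, -0.001], [0.002, 0.003, -1.0]]
wrist_force: [0.8, 0.0, -1.1]
gripper_width: 0.608
gripper_force: 30.0
time_s: 17.32
tcp_pos: [0.5413, 0.0168, 0.0825]
ee_rot: [[-0.219, -0.976, 0.001], [-0.976, 0.219, 0.0], [-0.0, -0.001, -1.0]]
wrist_force: [0.4, 0.4, -1.2]
gripper_width: 0.603
gripper_force: 30.0
time_s: 17.58
tcp_pos: [0.5412, 0.0167, 0.0805]
ee_rot: [[-0.219, -0.976, 0.0], [-0.976, 0.219, 0.0], [-0.0, -0.0, -1.0]]
wrist_force: [-0.4, -0.9, -0.8]
gripper_width: 0.607
gripper_force: 30.0
```

```bash

python3 -m jog '0 0 0 -1 0;0 0 0 -0.7 0'
python3 -m jog '0 0 0 -0.7 0;0 0 0 0 0'
python3 -m jog '0 0 0 -0.7 0;0 0 0 0 0'
```

```text
time_s: 17.82
tcp_pos: [0.5411, 0.0167, 0.0786]
ee_rot: [[-0.219, -0.976, -0.0], [-0.976, 0.219, -0.0], [0.0, 0.0, -1.0]]
wrist_force: [0.3, -1.1, -1.3]
gripper_width: 0.607
gripper_force: 30.0
time_s: 18.08
tcp_pos: [0.5411, 0.0167, 0.078]
ee_rot: [[-0.219, -0.976, -0.0], [-0.976, 0.219, -0.0], [0.0, 0.0, -1.0]]
wrist_force: [-0.5, 1.0, -2.6]
gripper_width: 0.608
gripper_force: 30.0
time_s: 18.32
tcp_pos: [0.5411, 0.0167, 0.0773]
ee_rot: [[-0.219, -0.976, -0.0], [-0.976, 0.219, -0.0], [0.0, 0.0, -1.0]]
wrist_force: [-0.0, 0.4, 0.5]
gripper_width: 0.604
gripper_force: 30.0
```

```bash

python3 -m jog '0 0 0 -0.7 0;0 0 0 0 0'
python3 -m jog '0 0 0 -0.5 0;0 0 0 0 0'
```

```text
time_s: 18.58
tcp_pos: [0.5411, 0.0167, 0.0766]
ee_rot: [[-0.219, -0.976, -0.0], [-0.976, 0.219, -0.0], [0.0, 0.0, -1.0]]
wrist_force: [-0.1, 0.7, -0.3]
gripper_width: 0.607
gripper_force: 30.0
time_s: 18.82
tcp_pos: [0.5412, 0.0167, 0.0763]
ee_rot: [[-0.219, -0.976, 0.0], [-0.976, 0.219, -0.0], [-0.0, -0.0, -1.0]]
wrist_force: [-0.6, -0.7, 0.6]
gripper_width: 0.607
gripper_force: 30.0
```

```bash

python3 -m jog '0 0 0 -0.6 0;0 0 0 0 0'
python3 -m jog '0 0 0 -0.6 0;0 0 0 0 0'
```

```text
time_s: 19.08
tcp_pos: [0.5413, 0.0167, 0.0761]
ee_rot: [[-0.219, -0.976, 0.0], [-0.976, 0.219, -0.0], [-0.0, -0.0, -1.0]]
wrist_force: [-0.9, -0.9, 5.0]
gripper_width: 0.606
gripper_force: 30.0
time_s: 19.32
tcp_pos: [0.5413, 0.0167, 0.076]
ee_rot: [[-0.219, -0.976, 0.001], [-0.976, 0.219, -0.0], [0.0, -0.001, -1.0]]
wrist_force: [-3.4, 0.5, 8.3]
gripper_width: 0.604
gripper_force: 30.0
```

```bash

python3 -m jog '0 0 0 1 0;0.65 0 0 0 0;0.7 0 0 0 0;0.76 0 0 0 0;0.76 0 0 0 0'
python3 -m jog '0.76 0 0 10 0;0.76 0 0 20 0;0.76 0 0 30 0;0.76 0 0 40 0;0.76 0 0 50 0'
python3 -m jog '0.76 0 0 20 0;0.76 -2 45 0 0;0.76 -2 45 0 0;0.76 -2 45 0 0;0.76 -2 45 0 0'
python3 -m jog '0.76 -2 45 0 0;0.76 -3 45 0 0;0.76 -2.3 46.8 0 0;0.76 0 0 0 0;0.76 0 0 0 0'
python3 - <<'E'
from h import *
S=r.capture("side");T=r.capture("top")
f=lambda c,x,y:cv2.resize(c["pixels"][y:y+120,x:x+120,::-1],(400,400),interpolation=cv2.INTER_CUBIC)
cv2.imwrite("pics/d6.png",np.hstack([f(S,240,80),f(T,215,75)]))
print(r.sense()['tcp_pos'])
E
```

```text
time_s: 19.95
tcp_pos: [0.5412, 0.0167, 0.0758]
ee_rot: [[-0.219, -0.976, -0.0], [-0.976, 0.219, -0.0], [0.0, 0.0, -1.0]]
wrist_force: [-0.3, -0.1, -0.1]
gripper_width: 0.751
gripper_force: 0.0
time_s: 20.58
tcp_pos: [0.5405, 0.0165, 0.2273]
ee_rot: [[-0.219, -0.976, -0.001], [-0.976, 0.219, -0.0], [0.001, 0.001, -1.0]]
wrist_force: [0.1, -0.5, 0.8]
gripper_width: 0.764
gripper_force: 0.0
time_s: 21.2
tcp_pos: [0.5329, 0.1981, 0.2469]
ee_rot: [[-0.219, -0.976, 0.001], [-0.976, 0.219, 0.001], [-0.001, -0.001, -1.0]]
wrist_force: [0.2, 0.2, -0.1]
gripper_width: 0.757
gripper_force: 0.0
time_s: 21.82
tcp_pos: [0.5257, 0.3333, 0.2462]
ee_rot: [[-0.219, -0.976, -0.0], [-0.976, 0.219, -0.0], [0.0, 0.0, -1.0]]
wrist_force: [-0.1, 0.2, -0.5]
gripper_width: 0.757
gripper_force: 0.0
[0.52593558 0.33249021 0.2464358 ]
```

View pics/d6.png

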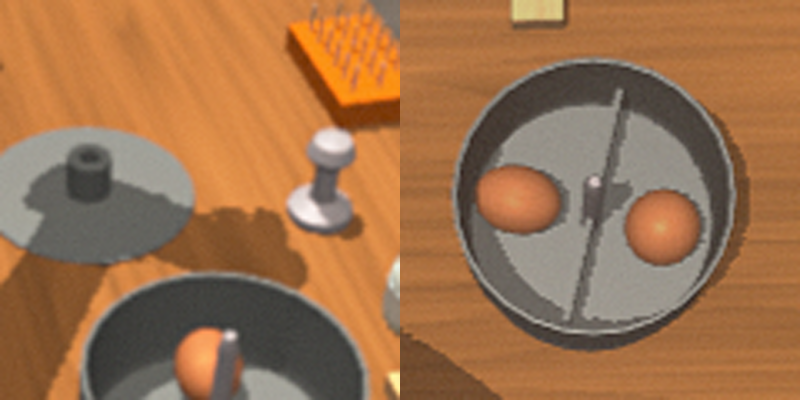

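Both beads lie in opposite halves: olive at crop (520,200), sphere at (663,228), with the post tip at (594,184). My picture budget is used, so the lid will be done from numbers.

```bash
cat > p.py <<'E'
from h import *
S=r.capture("side");T=r.capture("top")
def bright(c,x,y,w=5,bright=True):
    g=cv2.cvtColor(c["pixels"],cv2.COLOR_RGB2GRAY).astype(float); p=g[y-w:y+w+1,x-w:x+w+1]
    q=p if bright else 255-p; t=(np.median(q)+q.max())/2; W=np.clip(q-t,0,None)
    yy,xx=np.mgrid[y-w:y+w+1,x-w:x+w+1]; return (xx*W).sum()/W.sum(),(yy*W).sum()/W.sum(),p.astype(int)
a=bright(S,308,180,4);b=bright(T,273,129,4);print(a,b);print("post",tri(S,a[:2],T,b[:2]))
h=(266.,126.9)
g=cv2.cvtColor(S["pixels"],cv2.COLOR_RGB2GRAY);print(g[120:136,256:278])
E
python3 p.py
python3 -m jog '0.76 0 0 -50 0;0.76 0 0 -50 0;0.76 0 0 -40 0;0.76 0 0 0 0'
```

```text
(np.float64(307.25658807212204), np.float64(180.71012482662968), array([[ 67,  63,  66,  63,  65,  65,  66,  67,  66],
       [ 66,  64,  63,  62,  62,  63,  62,  62,  65],
       [ 95,  83,  71,  76,  90,  89,  75,  63,  62],
       [154, 132, 111, 129, 162, 161, 127,  78,  65],
       [174, 165, 158, 178, 219, 219, 178,  98,  61],
       [178, 167, 156, 167, 202, 200, 157,  89,  64],
       [177, 164, 136, 131, 143, 133, 109,  76,  64],
       [174, 149, 119, 112, 111, 105,  98,  81,  66],
       [170, 131, 106, 104, 105, 103,  94,  82,  70]])) (np.float64(272.9032258064516), np.float64(129.11981566820276), array([[149, 147, 142, 145, 146, 149, 143, 112,  91],
       [148, 150, 149, 144, 148, 149, 139,  97,  98],
       [151, 147, 145, 140, 124, 132, 132,  87, 100],
       [145, 135, 115, 166, 191, 158,  97,  81,  96],
       [143, 114, 130, 199, 197, 178,  97,  83, 100],
       [139,  97, 119, 169, 195, 177, 103,  85, 102],
       [137,  95, 103, 115, 123,  95,  82,  88, 103],
       [140,  97,  95, 101,  95,  92,  80,  83, 103],
       [134,  86,  87,  89,  88,  84,  80,  90, 100
[... 1082 characters left out ...]
90  79  77 117
  157 161 162 160]
 [ 96  98  94  90  65  55  62  66  70  75  78  77  76  72  68  61  73 114
  159 164 161 159]
 [ 97  95  99  89  66  56  60  59  64  68  66  67  63  65  57  58  70 119
  157 162 162 159]
 [100  98  97  90  69  57  58  59  64  65  65  66  65  63  60  56  70 111
  151 156 157 163]
 [ 99  99  95  90  68  58  60  62  64  66  68  66  63  66  61  58  60  90
  110 115 131 150]
 [ 99 101  97  86  66  58  61  60  63  66  64  65  64  64  61  59  65  83
   95  96 103 110]]
time_s: 22.52
tcp_pos: [0.5244, 0.3311, 0.1029]
ee_rot: [[-0.221, -0.975, -0.006], [-0.975, 0.221, -0.005], [0.006, 0.004, -1.0]]
wrist_force: [0.8, -0.2, -0.2]
gripper_width: 0.762
gripper_force: 0.0
```

```bash
python3 -c "
from h import *
S=r.capture('side');T=r.capture('top')
p=tri(S,(308.45,180.1),T,(272.95,129.0));q=tri(S,(266.3,126.9),T,(132.8,144.3));print(p,q,(p[0]-q[0])*1e3)"
python3 -m jog '0.76 0 0 -30 0;0.76 0 0 -30 0;0.76 0 0 -15 0;0.76 0 0 -6 0;0.76 0 0 0 0'
python3 -m jog '0.6 0 0 0 0;0.3 0 0 0 0;0 0 0 0 0;0 0 0 0 0;0 0 0 0 0'
```

```text
(array([ 0.52805529, -0.04096775,  0.17132621]), np.float64(0.0006519530933140352)) (array([0.52546851, 0.33347466, 0.04698211]), np.float64(0.0014914100676196263)) [   2.58677491 -374.44241237  124.34410693]
time_s: 23.25
tcp_pos: [0.5265, 0.334, 0.026]
ee_rot: [[-0.219, -0.976, 0.001], [-0.976, 0.219, 0.001], [-0.001, -0.001, -1.0]]
wrist_force: [0.3, 0.8, 0.0]
gripper_width: 0.757
gripper_force: 0.0
time_s: 23.88
tcp_pos: [0.526, 0.3336, 0.0254]
ee_rot: [[-0.219, -0.976, 0.0], [-0.976, 0.219, 0.0], [-0.0, -0.0, -1.0]]
wrist_force: [-0.8, -0.4, 2.0]
gripper_width: 0.49
gripper_force: 30.0
```

```bash

python3 -m jog '0 0 0 15 0;0 0 0 35 0;0 0 0 50 0;0 0 0 50 0;0 0 0 50 0'
python3 -m jog '0 0 0 5 0;0 0 -40 0 0;0 0 -45 0 0;0 0 -45 0 0;0 0 -45 0 0'
python3 -m jog '0 0 -45 0 0;0 0 -45 0 0;0 2 -45 0 0;0 0 -40 0 0;0 0 -24 0 0'
python3 -m jog '0 0 0 0 0;0 0 0 0 0;0 0 0 0 0'
python3 - <<'E'
from h import *
S=r.capture("side");T=r.capture("top")
print(r.sense()['tcp_pos'])
cv2.imwrite("pics/e1s.png",S["pixels"][:,:,::-1]);cv2.imwrite("pics/e1t.png",T["pixels"][:,:,::-1])
E
```

```text
time_s: 24.5
tcp_pos: [0.5251, 0.333, 0.2265]
ee_rot: [[-0.22, -0.976, -0.001], [-0.976, 0.22, -0.0], [0.001, 0.001, -1.0]]
wrist_force: [1.5, 0.4, -4.2]
gripper_width: 0.485
gripper_force: 29.9
time_s: 25.12
tcp_pos: [0.5243, 0.1567, 0.228]
ee_rot: [[-0.22, -0.976, -0.004], [-0.976, 0.22, -0.001], [0.002, 0.003, -1.0]]
wrist_force: [-0.3, 0.3, -2.8]
gripper_width: 0.491
gripper_force: 29.9
time_s: 25.75
tcp_pos: [0.5261, -0.0423, 0.2281]
ee_rot: [[-0.222, -0.975, -0.004], [-0.975, 0.222, 0.0], [0.001, 0.004, -1.0]]
wrist_force: [0.3, -0.4, -3.1]
gripper_width: 0.489
gripper_force: 29.9
time_s: 26.12
tcp_pos: [0.5276, -0.0397, 0.2295]
ee_rot: [[-0.218, -0.976, -0.001], [-0.976, 0.218, 0.0], [0.0, 0.001, -1.0]]
wrist_force: [0.7, 0.2, -3.3]
gripper_width: 0.486
gripper_force: 29.9
[ 0.5278002  -0.03973684  0.22977593]
```

```bash

python3 -m jog '0 0.8 -1 -14 0;0 0 0 -14 0;0 0 0 -3 0;0 0 0 -3 0;0 0 0 0 0'
python3 -m jog '0 0 0 -2 0;0 0 0 -2 0;0 0 0 -2 0;0 0 0 0 0'
python3 -m jog '0 0 0 -2 0;0 0 0 -2 0;0 0 0 -2 0;0 0 0 0 0'
```

```text
time_s: 26.85
tcp_pos: [0.5288, -0.0415, 0.1959]
ee_rot: [[-0.219, -0.976, 0.0], [-0.976, 0.219, -0.0], [0.0, -0.0, -1.0]]
wrist_force: [-0.1, -0.1, -3.0]
gripper_width: 0.489
gripper_force: 29.9
time_s: 27.35
tcp_pos: [0.5285, -0.0415, 0.1897]
ee_rot: [[-0.219, -0.976, -0.0], [-0.976, 0.219, -0.0], [0.0, 0.0, -1.0]]
wrist_force: [0.6, 0.1, -2.8]
gripper_width: 0.49
gripper_force: 29.9
time_s: 27.85
tcp_pos: [0.5285, -0.0415, 0.1837]
ee_rot: [[-0.219, -0.976, -0.001], [-0.976, 0.219, -0.0], [0.0, 0.001, -1.0]]
wrist_force: [-1.0, -0.5, -4.1]
gripper_width: 0.49
gripper_force: 29.9
```

The post is inside the bore and there is no side force.

```bash

python3 -m jog '0 0 0.5 -3 0;0 0 0 -3 0;0 0 0 -3 0;0 0 0 -3 0;0 0 0 -3 0'
python3 -m jog '0 0 0 -2 0;0 0 0 -2 0;0 0 0 -1 0;0 0 0 0 0'
python3 -m jog '0 0 0 -1 0;0 0 0 -1 0;0 0 0 -1 0;0 0 0 0 0'
```

```text
time_s: 28.48
tcp_pos: [0.5286, -0.041, 0.1687]
ee_rot: [[-0.219, -0.976, -0.0], [-0.976, 0.219, -0.0], [0.0, 0.0, -1.0]]
wrist_force: [-0.1, 0.4, -3.6]
gripper_width: 0.485
gripper_force: 29.9
time_s: 28.98
tcp_pos: [0.5287, -0.041, 0.1639]
ee_rot: [[-0.219, -0.976, -0.0], [-0.976, 0.219, -0.0], [0.0, 0.0, -1.0]]
wrist_force: [0.1, 0.2, -3.3]
gripper_width: 0.494
gripper_force: 29.9
time_s: 29.48
tcp_pos: [0.5286, -0.041, 0.1608]
ee_rot: [[-0.219, -0.976, -0.0], [-0.976, 0.219, -0.0], [0.0, 0.0, -1.0]]
wrist_force: [0.1, 0.3, -4.0]
gripper_width: 0.49
gripper_force: 29.9
```

```bash

python3 -m jog '0 0 0 -1 0;0 0 0 0 0'
python3 -m jog '0 0 0 -1 0;0 0 0 0 0'
```

```text
time_s: 29.72
tcp_pos: [0.5288, -0.041, 0.1603]
ee_rot: [[-0.219, -0.976, 0.0], [-0.976, 0.219, -0.0], [0.0, -0.0, -1.0]]
wrist_force: [-1.4, 0.1, -0.1]
gripper_width: 0.491
gripper_force: 29.9
time_s: 29.98
tcp_pos: [0.5288, -0.041, 0.1603]
ee_rot: [[-0.219, -0.976, 0.001], [-0.976, 0.219, -0.0], [0.0, -0.001, -1.0]]
wrist_force: [-3.6, 1.1, 6.2]
gripper_width: 0.486
gripper_force: 29.9
```

```bash

python3 -m jog '0 0 0 1 0;0.55 0 0 0 0;0.65 0 0 0 0;0.75 0 0 0 0;0.75 0 0 0 0'
python3 -m jog '0.75 0 0 10 0;0.75 0 0 20 0;0.75 0 0 30 0;0.75 0 0 30 0;0.75 0 0 30 0'
python3 -m jog '0.75 0 45 10 0;0.75 0 45 0 0;0.75 0 45 0 0;0.75 0 45 0 0;0.75 0 45 0 0'
python3 -m jog '0.75 0 45 0 0;0.75 0 0 0 0;0.75 0 0 0 0'
python3 - <<'E'
from h import *
for n,b in(("side",(255,130,365,260)),("top",(215,75,335,190))):
    c=r.capture(n);h=cv2.cvtColor(c["pixels"],cv2.COLOR_RGB2HSV);x0,y0,x1,y1=b
    m=np.zeros(h.shape[:2],np.uint8);m[y0:y1,x0:x1]=((h[...,1]<75)&(h[...,2]>85))[y0:y1,x0:x1]*255
    k=max(cv2.findContours(cv2.morphologyEx(m,cv2.MORPH_OPEN,np.ones((5,5))),0,1)[0],key=cv2.contourArea);e=cv2.fitEllipse(cv2.convexHull(k))
    print(n,e,plane(c,e[0],.14))
    o,mm=blobs(c,(x0,y0,x1,y1),25);print("copper seen",len(o))
E
```

```text
time_s: 30.6
tcp_pos: [0.5287, -0.041, 0.1599]
ee_rot: [[-0.219, -0.976, 0.0], [-0.976, 0.219, -0.0], [0.0, -0.0, -1.0]]
wrist_force: [-1.0, 0.5, 0.4]
gripper_width: 0.733
gripper_force: 0.0
time_s: 31.22
tcp_pos: [0.5287, -0.0411, 0.2818]
ee_rot: [[-0.219, -0.976, 0.001], [-0.976, 0.219, 0.0], [-0.0, -0.001, -1.0]]
wrist_force: [0.9, -0.3, -0.1]
gripper_width: 0.752
gripper_force: 0.0
time_s: 31.85
tcp_pos: [0.5286, 0.1855, 0.291]
ee_rot: [[-0.219, -0.976, 0.001], [-0.976, 0.219, 0.001], [-0.001, -0.001, -1.0]]
wrist_force: [0.6, -0.1, 0.0]
gripper_width: 0.751
gripper_force: 0.0
time_s: 32.22
tcp_pos: [0.5286, 0.2288, 0.2903]
ee_rot: [[-0.219, -0.976, 0.0], [-0.976, 0.219, -0.0], [0.0, -0.0, -1.0]]
wrist_force: [0.7, 0.5, -0.4]
gripper_width: 0.747
gripper_force: 0.0
side ((307.0018310546875, 192.0441131591797), (64.5138931274414, 88.68760681152344), 98.49009704589844) [ 0.5254259  -0.04956159  0.14      ]
copper seen 0
top ((272.6496276855469, 133.0269775390625), (84.35712432861328, 85.98939514160156), 86.49179077148438) [ 0.52604195 -0.0409448   0.14      ]
copper seen 0
```

```bash
python3 -c "
from station import r
print(r.finish_job())"
```

```text
the job is handed in; nothing more can be done
None
```

I handed the job in at about 32 s of robot time: both beads were set on the bowl's floor, one on each side of the divider, and the lid is over the post and on the rim. The hand-in gave no verdict, and I checked the seated lid from measurements only because my picture budget was used up.

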